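Refill the varnish rack in reverse order

TASK

The four nail-varnish bottles stand in the black rack in the order they were used; move them to the wooden rack in reverse order, so that the last comes first to hand: the bottle nearest the black rack's brass knob goes into the compartment farthest from the wooden rack's brass knob, and so on along the row. Set each bottle down upright in its own compartment, without dropping it or tipping any over.

Things in the scene. Friction and masses are not known exactly. Their poses are not given: they have to be found in the camera images.
- bottle_red: Loose nail-varnish bottle, about 70 g, 92 mm high: round red body 34 mm wide, sloping in from 36 mm up; black cap, 18-19 mm wide, from 46 to 90 mm up, with a red dot on top. Origin: centre of underside; z up its axis. Starts in the black rack behind the red tile. Neighbours stand 60 mm apart: grip the cap, fingers closing along the rack's x.
- bottle_yellow: Loose nail-varnish bottle, about 70 g, 92 mm high: round yellow body 34 mm wide, sloping in from 36 mm up; black cap, 18-19 mm wide, from 46 to 90 mm up, with a yellow dot on top. Origin: centre of underside; z up its axis. Starts in the black rack behind the yellow tile. Neighbours stand 60 mm apart: grip the cap, fingers closing along the rack's x.
- bottle_green: Loose nail-varnish bottle, about 70 g, 92 mm high: round green body 34 mm wide, sloping in from 36 mm up; black cap, 18-19 mm wide, from 46 to 90 mm up, with a green dot on top. Origin: centre of underside; z up its axis. Starts in the black rack behind the green tile. Neighbours stand 60 mm apart: grip the cap, fingers closing along the rack's x.
- bottle_blue: Loose nail-varnish bottle, about 70 g, 92 mm high: round blue body 34 mm wide, sloping in from 36 mm up; black cap, 18-19 mm wide, from 46 to 90 mm up, with a blue dot on top. Origin: centre of underside; z up its axis. Starts in the black rack behind the blue tile. Neighbours stand 60 mm apart: grip the cap, fingers closing along the rack's x.
- tile_red: Flat red colour tile, 30 by 40 by 4 mm, fixed on the black rack's ledge, 55 mm in front (rack's -x) of the compartment where the red bottle starts; it stays there and so records the starting order. Origin: centre of its underside; axes as the rack's.
- tile_yellow: Flat yellow colour tile, 30 by 40 by 4 mm, fixed on the black rack's ledge, 55 mm in front (rack's -x) of the compartment where the yellow bottle starts; it stays there and so records the starting order. Origin: centre of its underside; axes as the rack's.
- tile_green: Flat green colour tile, 30 by 40 by 4 mm, fixed on the black rack's ledge, 55 mm in front (rack's -x) of the compartment where the green bottle starts; it stays there and so records the starting order. Origin: centre of its underside; axes as the rack's.
- tile_blue: Flat blue colour tile, 30 by 40 by 4 mm, fixed on the black rack's ledge, 55 mm in front (rack's -x) of the compartment where the blue bottle starts; it stays there and so records the starting order. Origin: centre of its underside; axes as the rack's.
- black_rack: Black rack with the bottles and tiles, fixed, turned up to 0.4 rad. Origin: table level, under the middle of its row of 4 square open compartments centred at x 0, y -90, -30, 30, 90 mm; each 54 (x) by 56 mm inside, floor 6 mm and rims 20 mm above the table. A 6 mm high ledge runs along its -x side (robot's side). A brass knob marks the +y end (y 140 mm, top 22 mm up). 
- wood_rack: Brown wooden rack, empty at first, fixed, turned up to 0.4 rad. Origin: table level, under the middle of its row of 4 square open compartments centred at x 0, y -90, -30, 30, 90 mm; each 54 (x) by 56 mm inside, floor 6 mm and rims 20 mm above the table. A 6 mm high ledge runs along its -x side (robot's side). A brass knob marks the +y end (y 140 mm, top 22 mm up). 
There are look-alikes about, which are no part of the job. Several things have the shape of the bottle_green; the one meant has the colours described above.

How it is judged:
At the end, for the whole second after the job is handed in: All four bottles stand upright (within 0.12 rad) and at rest on the compartment floors of the wooden rack (foot within 5 mm in height, within 14 mm of the centre in x and y), in reverse order: the bottle whose tile is at y on the black rack stands at -y on the wooden rack (((y of tile_red in the frame of black_rack between -0.11 and -0.07 m and y of bottle_red in the frame of wood_rack between 0.076 and 0.104 m) or (y of tile_red in the frame of black_rack between -0.05 and -0.01 m and y of bottle_red in the frame of wood_rack between 0.016 and 0.044 m) or (y of tile_red in the frame of black_rack between 0.01 and 0.05 m and y of bottle_red in the frame of wood_rack between -0.044 and -0.016 m) or (y of tile_red in the frame of black_rack between 0.07 and 0.11 m and y of bottle_red in the frame of wood_rack between -0.104 and -0.076 m)) and x of bottle_red in the frame of wood_rack between -0.014 and 0.014 m and z of bottle_red in the frame of wood_rack between 0.001 and 0.011 m and angle between each of bottle_red, bottle_yellow, bottle_green, bottle_blue's own z axis and vertical below 0.12 rad and linear speed of each of bottle_red, bottle_yellow, bottle_green, bottle_blue below 0.02 m/s and angular speed of each of bottle_red, bottle_yellow, bottle_green, bottle_blue below 0.2 rad/s and ((y of tile_yellow in the frame of black_rack between -0.11 and -0.07 m and y of bottle_yellow in the frame of wood_rack between 0.076 and 0.104 m) or (y of tile_yellow in the frame of black_rack between -0.05 and -0.01 m and y of bottle_yellow in the frame of wood_rack between 0.016 and 0.044 m) or (y of tile_yellow in the frame of black_rack between 0.01 and 0.05 m and y of bottle_yellow in the frame of wood_rack between -0.044 and -0.016 m) or (y of tile_yellow in the frame of black_rack between 0.07 and 0.11 m and y of bottle_yellow in the frame of wood_rack between -0.104 and -0.076 m)) and x of bottle_yellow in the frame of wood_rack between -0.014 and 0.014 m and z of bottle_yellow in the frame of wood_rack between 0.001 and 0.011 m and ((y of tile_green in the frame of black_rack between -0.11 and -0.07 m and y of bottle_green in the frame of wood_rack between 0.076 and 0.104 m) or (y of tile_green in the frame of black_rack between -0.05 and -0.01 m and y of bottle_green in the frame of wood_rack between 0.016 and 0.044 m) or (y of tile_green in the frame of black_rack between 0.01 and 0.05 m and y of bottle_green in the frame of wood_rack between -0.044 and -0.016 m) or (y of tile_green in the frame of black_rack between 0.07 and 0.11 m and y of bottle_green in the frame of wood_rack between -0.104 and -0.076 m)) and x of bottle_green in the frame of wood_rack between -0.014 and 0.014 m and z of bottle_green in the frame of wood_rack between 0.001 and 0.011 m and ((y of tile_blue in the frame of black_rack between -0.11 and -0.07 m and y of bottle_blue in the frame of wood_rack between 0.076 and 0.104 m) or (y of tile_blue in the frame of black_rack between -0.05 and -0.01 m and y of bottle_blue in the frame of wood_rack between 0.016 and 0.044 m) or (y of tile_blue in the frame of black_rack between 0.01 and 0.05 m and y of bottle_blue in the frame of wood_rack between -0.044 and -0.016 m) or (y of tile_blue in the frame of black_rack between 0.07 and 0.11 m and y of bottle_blue in the frame of wood_rack between -0.104 and -0.076 m)) and x of bottle_blue in the frame of wood_rack between -0.014 and 0.014 m and z of bottle_blue in the frame of wood_rack between 0.001 and 0.011 m); the robot touches nothing.
It fails at once if a bottle is tipped over (more than 45 degrees from upright) (angle between any of bottle_red, bottle_yellow, bottle_green, bottle_blue's own z axis and vertical above 0.8 rad).
It fails at once if a bottle is dropped onto the wooden rack (let go with its foot more than 25 mm above the compartment floor) ((contact force between the fingers and bottle_red below 0.01 N and z of bottle_red in the frame of wood_rack above 0.031 m and x of bottle_red in the frame of wood_rack between -0.04 and 0.04 m and y of bottle_red in the frame of wood_rack between -0.13 and 0.13 m) or (contact force between the fingers and bottle_yellow below 0.01 N and z of bottle_yellow in the frame of wood_rack above 0.031 m and x of bottle_yellow in the frame of wood_rack between -0.04 and 0.04 m and y of bottle_yellow in the frame of wood_rack between -0.13 and 0.13 m) or (contact force between the fingers and bottle_green below 0.01 N and z of bottle_green in the frame of wood_rack above 0.031 m and x of bottle_green in the frame of wood_rack between -0.04 and 0.04 m and y of bottle_green in the frame of wood_rack between -0.13 and 0.13 m) or (contact force between the fingers and bottle_blue below 0.01 N and z of bottle_blue in the frame of wood_rack above 0.031 m and x of bottle_blue in the frame of wood_rack between -0.04 and 0.04 m and y of bottle_blue in the frame of wood_rack between -0.13 and 0.13 m)).
It also fails if it takes over 115 s, if anything falls off the work surface, if the arm or the gripper's body presses on something with over 40 N, if the wrist force passes 120 N, or if a joint passes its speed limit or range.

ROBOT

A 6-joint arm with a two-finger parallel gripper is mounted at the origin on the work surface. World frame = base frame: x ahead of the robot, y to its left, z up, the work surface at z = 0. Lengths are in m, angles in rad, forces in N, time in s.
With the tool pointing down it reaches from about 0.25 to 0.775 m from the base axis. Payload 4 kg.
Tool frame: the origin (TCP) lies between the finger pads; the fingertips stand 8 mm ahead of it and the grasp point (between the pads) lies 11 mm behind it; z points along the fingers, y is the line along which they close (so a half turn about z gives the same grasp; the last joint's range is limited). The gripper opens to 94 mm and grips with 3 to 60 N. Pads are 16 mm wide; open, the fingers measure 119 mm over their backs; the gripper's body (75 mm by 177 mm) begins 78 mm behind the grasp point.
Start: joints at [1.015, 0.087, 1.371, -0, 1.684, -0.103], TCP at [0.241, 0.495, 0.214] pointing down, gripper open.
Joint ranges: [-3.1, 3.1], [-0.76, 2.03], [0.27, 2.55], [-1.08, 4.22], [0.17, 2.65], [-2.57, 2.57]. Speed limits (rad/s): [2.79, 2.79, 3.14, 3.14, 3.14, 3.14].

INTERFACE

Orientations are given as [roll, pitch, yaw] about the fixed x, y, z axes, in that order (R = Rz(yaw) Ry(pitch) Rx(roll)).
In Python, from workcell import ctrl gives the robot as it stands.
- The arm moves only by the tool drive_tool, never from a script. Its argument "moves" is a list of rows, each a list of 6 numbers: the shift along the tool's x, y, z normalised to -1 to 1, where 1 is 0.3 m, then the turn, a rotation vector about the tool's x, y, z normalised to -1 to 1, where 1 is 45 degrees. In form: [[tx, ty, tz, ax, ay, az], ...]. A call has 1 to 10 rows; each row shifts and turns the commanded pose from where the row before left it, along the tool's axes as they then stand; what a row does not reach is not made up. A row lasts 1/10 s, in which the tool goes at most 50 mm and 8.59 degrees, less where a joint would pass 70% of its speed; a pose out of reach is approached as far as the arm can. A call with a number of a shift or a turn outside -1 to 1 is refused whole. A call with a gripper value outside its range is refused whole. "fingers" is the closure, from -1 (fully open) to 1 (shut), set as the call begins (left out, the last holds). The fingers move at their own pace and stop on an object; the grip force is fixed at half the most. Time passes only in rows, so rows that do not move let the fingers close. It gives the time, the measured TCP pose, the force, the opening and the grip force at its end, in the units of the state.
- ctrl.get_obs(): the state, without advancing time (a new reading comes with each control period).
- ctrl.camera(name): name is "scene" or "top"; returns (picture, depth): 384x512x3 uint8, red, green, blue; 384x512 float32, m along the optical axis (not along the pixel's ray), 0 where there is no reading.
- ctrl.calibration(name): a dict with "K" (3x3 intrinsics, pixels), "rvec" (rotation vector, rad) and "tvec" (3), from world to camera coordinates, as OpenCV has them. Camera axes: x right, y down, z forward; pixel columns grow to the right and rows downward; lengths in m; the calibration is good to about 2 mm. A picture is of the moment at which its call begins. calibration takes no time and is no camera call.
- ctrl.job_done(): hands the job in; it is judged then, once.
The state is a dict: "t": time; "qpos": joint angles; "dq": joint speeds; "tau": joint torques, N m; "tool_pos": TCP position; "ee_rot": TCP orientation; "contact_force": force on the tool from outside, world axes, zero at the start; "torque": the same for the moment, N m; "opening": opening from 0.0 (shut) to 1.0 (fully open); "finger_force": force on a finger pad.
Only numpy, scipy, OpenCV 4.12 (cv2) and the standard library are available. Lean on these libraries where they do the work, as an engineer would, in place of code of your own. Each camera call takes 0.05 s, during which the arm holds its last target. There are 200 camera calls.

## Working session

There is one attempt and no reset: what is moved stays moved. The work goes in short steps, Python scripts to look and compute and a tool call to move; the robot and the scene stay as the last step left them, time stands still between calls to the robot, and variables do not carry over. Pictures are saved under pics/ and viewed, at most 14 in all, crops included, and the job is handed in when it is done.

Besides the shell and the picture viewer there is one more tool, called after ">>>" as name(argument=value, ...) on one line, values as JSON. drive_tool: Moves the arm, as the interface text tells. Its arguments: {"type":"object","properties":{"moves":{"type":"array"},"fingers":{"type":"number"}},"required":["moves"]}

```bash
mkdir -p pics; python3 - <<'E'
from workcell import ctrl
import cv2,numpy as np
for n in("top","scene"):
    p,d=ctrl.camera(n); cv2.imwrite(f"pics/{n}0.png",p[:,:,::-1]); np.savez(f"{n}0.npz",p=p,d=d)
    print(n,ctrl.calibration(n))
print(ctrl.get_obs())
E
```

```text
top {'K': array([[409.14584641,   0.        , 255.48946406],
       [  0.        , 409.14584641, 194.0566759 ],
       [  0.        ,   0.        ,   1.        ]]), 'rvec': array([ 2.10467295, -2.14785993,  0.16378349]), 'tvec': array([-0.00404768,  0.55811536,  0.83181362])}
scene {'K': array([[401.98088448,   0.        , 258.05841611],
       [  0.        , 401.98088448, 191.81706589],
       [  0.        ,   0.        ,   1.        ]]), 'rvec': array([ 2.05576382,  0.63282853, -0.32506933]), 'tvec': array([-0.46998591, -0.11908377,  1.27842708])}
{'t': 0.1, 'qpos': array([ 1.01491319e+00,  8.78508047e-02,  1.37213965e+00, -8.49181362e-06,
        1.68363465e+00, -1.03114197e-01]), 'dq': array([-1.28754192e-03, -3.09442800e-03, -3.82440038e-03, -3.77977162e-04,
        3.34287181e-04,  9.03497847e-05]), 'tau': array([ 2.09682585e-03, -3.41253805e+01, -3.03300476e+01,  7.19698286e-02,
        3.03893373e-02, -7.71181135e-05]), 'tool_pos': array([0.24034499, 0.49413989, 0.21241927]), 'ee_rot': array([-3.13957013e+00, -2.00808196e-04,  2.68882256e+00]), 'contact_force': array([-0.50908047, -0.58829619, -0.21321628]), 'torque': array([0.0303178 , 0.02120269, 0.01178584]), 'finger_force': 0.0, 'opening': 1.0012410213091159}
```

View pics/top0.png

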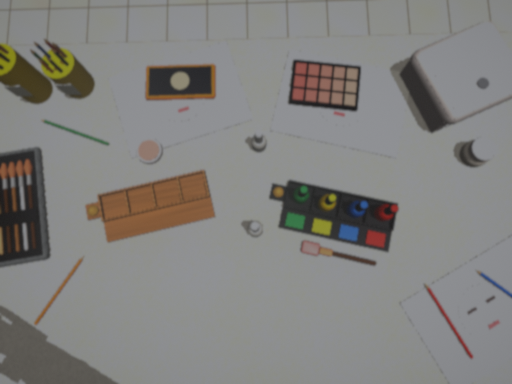

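View pics/scene0.png

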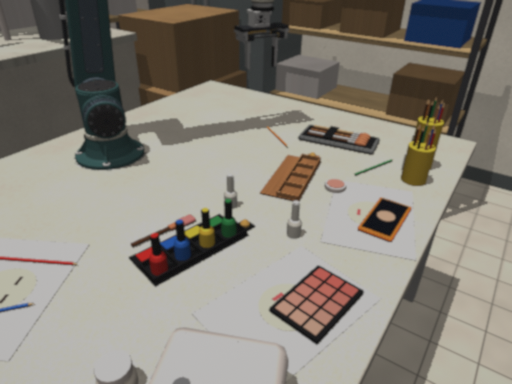

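The top view has the black rack at about (340,215), with its knob at (279,192). The order from the knob is green, yellow, blue, red. The wooden rack is at about (157,200), with its knob at (94,211). Next I'll enlarge both racks.

```bash
python3 - <<'E'
import cv2,numpy as np
p=np.load("top0.npz")["p"][:,:,::-1]
a=p[165:265,265:405]; b=p[160:250,80:225]
cv2.imwrite("pics/cb.png",cv2.resize(a,(700,500),interpolation=cv2.INTER_CUBIC))
cv2.imwrite("pics/cw.png",cv2.resize(b,(725,450),interpolation=cv2.INTER_CUBIC))
E
```

```text
(no output)
```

View pics/cb.png

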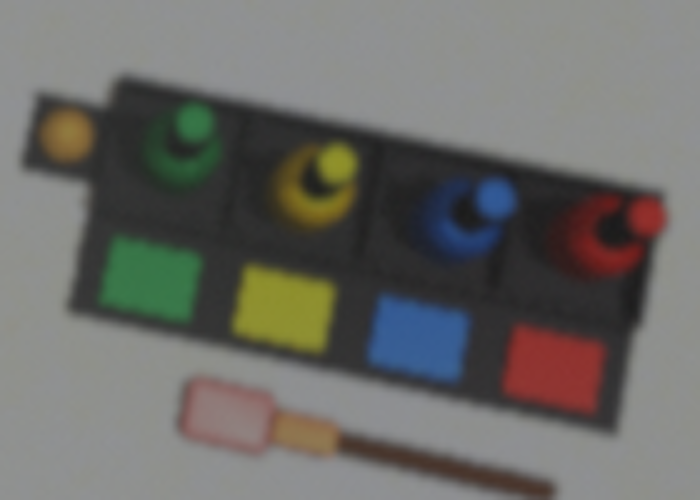

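View pics/cw.png

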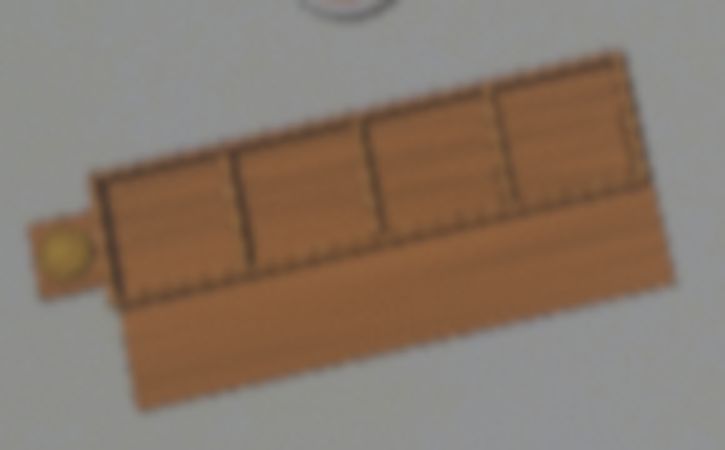

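Black rack crop:
- Cap dots: green (194,122), yellow (338,164), blue (495,198), red (647,216).
- Tile centres: (150,279), (284,309), (418,338), (553,370).
- Knob: (67,135).

Wood crop:
- Back rim corners: (93,176) and (622,52).
- Ledge front corners: (141,410) and (676,286).
- Knob: (66,252).

Order from the black knob: green, yellow, blue, red.

```bash
cat > h.py <<'E'
from workcell import ctrl
import cv2,numpy as np
from scipy.optimize import least_squares
from scipy.spatial.transform import Rotation as R
c=ctrl.calibration("top"); K=c["K"]; Rm=cv2.Rodrigues(c["rvec"])[0]; t=c["tvec"].ravel()
def w(u,v,z):
    r=Rm.T@np.linalg.inv(K)@[u,v,1]; o=-Rm.T@t
    return (o+r*(z-o[2])/r[2])[:2]
def cr(pt,off,z): return w((pt[0]+.5)/5-.5+off[0],(pt[1]+.5)/5-.5+off[1],z)
def rot(a): return np.array([[np.cos(a),-np.sin(a)],[np.sin(a),np.cos(a)]])
def fit(loc,wor):
    loc,wor=np.array(loc),np.array(wor)
    s=least_squares(lambda p:(loc@rot(p[2]).T+p[:2]-wor).ravel(),[*wor.mean(0),0]); return s.x,s.fun.reshape(-1,2)
E
cat > m.py <<'E'
from h import *
np.set_printoptions(precision=4,suppress=True)
B=(265,165);W=(80,160)
ys=[.09,.03,-.03,-.09]
tl=[cr(q,B,.010) for q in[(150,279),(284,309),(418,338),(553,370)]]
pb,f=fit([(-.055,y) for y in ys]+[(0,.14)],tl+[cr((67,135),B,.022)]); print("black",pb,f*1e3)
cap=np.array([cr(q,B,.098) for q in[(194,122),(338,164),(495,198),(647,216)]])
print("bottles",cap,"\nlocal",(cap-pb[:2])@rot(pb[2]))
cn=np.array([cr((72,312),B,.006),cr((617,433),B,.006),cr((120,75),B,.020),cr((662,190),B,.020)])
loc=(cn-pb[:2])@rot(pb[2]);print("corners",loc)
xs=loc[:2,0].mean();xb=loc[2:,0].mean();yy=np.abs(loc[:,1]).mean()
pw,f=fit([(xs,yy),(xs,-yy),(xb,yy),(xb,-yy),(0,.14)],[cr((141,410),W,.006),cr((676,286),W,.006),cr((93,176),W,.02),cr((622,52),W,.02),cr((66,252),W,.022)])
print("wood",pw,f*1e3)
print("targets g,y,b,r",np.array([(0,-y) for y in ys])@rot(pw[2]).T+pw[:2])
np.savez("pose.npz",pb=pb,pw=pw,cap=cap)
for n in ("top0",):
    d=np.load("top0.npz")["d"]
    for q in[(194,122),(338,164),(495,198),(647,216)]:
        u,v=q[0]/5+265,q[1]/5+165; z=d[int(round(v)),int(round(u))]
        print(Rm.T@(np.linalg.inv(K)@[u,v,1]*z-t))
E
python3 m.py
```

```text
black [ 0.5348 -0.2007 -0.2372] [[-0.7459 -0.0575]
 [-0.3632  0.1451]
 [-0.5214 -0.0418]
 [ 0.5397 -0.2822]
 [ 1.0908  0.2365]]
bottles [[ 0.5575 -0.1132]
 [ 0.5391 -0.1703]
 [ 0.5239 -0.2324]
 [ 0.5154 -0.2924]] 
local [[ 0.0015  0.0905]
 [-0.003   0.0306]
 [-0.0032 -0.0333]
 [ 0.0026 -0.0937]]
corners [[-0.0756  0.1208]
 [-0.0762 -0.1227]
 [ 0.0309  0.1221]
 [ 0.0312 -0.1205]]
wood [0.564  0.2109 0.2111] [[-0.6979 -1.243 ]
 [-0.1486 -0.878 ]
 [ 0.4024  0.5491]
 [ 0.0491 -0.8939]
 [ 0.395   2.4657]]
targets g,y,b,r [[0.5829 0.1229]
 [0.5703 0.1815]
 [0.5577 0.2402]
 [0.5452 0.2989]]
[ 0.5565 -0.1138  0.0988]
[ 0.538  -0.1709  0.0993]
[ 0.523  -0.2329  0.0989]
[ 0.5142 -0.2922  0.101 ]
```

>>> drive_tool(moves=[[0,0,0,0,0,0.1727],[0,0,0,0,0,0.1727],[0,0,0,0,0,0.1727],[0,0,0,0,0,0.1727],[0,0,0,0,0,0.1727],[0,0,0,0,0,0.1727],[0,0,0,0,0,0.1727],[0,0,0,0,0,0.1727],[0,0,0,0,0,0.1727],[0,0,0,0,0,0.1727]], fingers=-1)

```text
t: 1.1
tool_pos: [0.2404, 0.4943, 0.2128]
ee_rot: [-3.141, 0.001, 1.327]
contact_force: [0.3, 0.9, 0.5]
opening: 0.999
finger_force: 0.0
```

>>> drive_tool(moves=[[-0.1,0.088,0,0,0,0],[-0.1,0.088,0,0,0,0],[-0.1,0.088,0,0,0,0],[-0.1,0.088,0,0,0,0],[-0.1,0.088,0,0,0,0],[-0.1,0.088,0,0,0,0],[-0.1,0.088,0,0,0,0],[-0.1,0.088,0,0,0,0],[-0.1,0.088,0,0,0,0],[-0.1,0.088,0,0,0,0]])

```text
t: 2.1
tool_pos: [0.4265, 0.1392, 0.2131]
ee_rot: [-3.141, 0.0, 1.332]
contact_force: [0.5, 0.5, 1.2]
opening: 0.998
finger_force: 0.0
```

>>> drive_tool(moves=[[-0.1,0.088,0,0,0,0],[-0.1,0.088,0,0,0,0],[-0.1,0.088,0,0,0,0],[-0.1,0.088,0,0,0,0],[-0.1,0.088,0,0,0,0],[-0.1,0.088,0,0,0,0],[-0.1,0.088,0,0,0,0],[0,0,0,0,0,0],[0,0,0,0,0,0],[0,0,0,0,0,0]])

```text
t: 3.1
tool_pos: [0.5558, -0.1061, 0.2132]
ee_rot: [-3.141, -0.001, 1.333]
contact_force: [0.2, 0.3, 0.4]
opening: 0.998
finger_force: 0.0
```

>>> drive_tool(moves=[[-0.0227,0.0096,0,0,0,0],[0,0,0.1,0,0,0],[0,0,0.1,0,0,0],[0,0,0.1,0,0,0],[0,0,0.1,0,0,0],[0,0,0.06,0,0,0],[0,0,0.027,0,0,0],[0,0,0,0,0,0],[0,0,0,0,0,0]])

```text
t: 4.0
tool_pos: [0.5583, -0.1142, 0.0688]
ee_rot: [3.139, 0.0, 1.333]
contact_force: [1.0, 0.3, 0.3]
opening: 1.003
finger_force: 0.0
```

>>> drive_tool(moves=[[0,0,0,0,0,0],[0,0,0,0,0,0],[0,0,0,0,0,0],[0,0,0,0,0,0],[0,0,0,0,0,0],[0,0,0,0,0,0],[0,0,0,0,0,0],[0,0,0,0,0,0],[0,0,0,0,0,0],[0,0,0,0,0,0]], fingers=1)

```text
t: 5.0
tool_pos: [0.5575, -0.1142, 0.0673]
ee_rot: [-3.141, -0.0, 1.332]
contact_force: [0.1, 0.2, -1.4]
opening: 0.188
finger_force: 30.0
```

>>> drive_tool(moves=[[0,0,-0.04,0,0,0],[0,0,-0.08,0,0,0],[0,0,-0.1,0,0,0],[0,0,-0.1,0,0,0],[0,0,-0.1,0,0,0],[0,0,0,0,0,0]])

```text
t: 5.6
tool_pos: [0.5601, -0.115, 0.2]
ee_rot: [3.13, 0.001, 1.332]
contact_force: [0.3, -0.0, -1.2]
opening: 0.192
finger_force: 29.9
```

>>> drive_tool(moves=[[0.04,-0.005,0,0,0,0],[0.09,-0.012,0,0,0,0],[0.1,-0.0135,0,0,0,0],[0.1,-0.0135,0,0,0,0],[0.1,-0.0135,0,0,0,0],[0.1,-0.0135,0,0,0,0],[0.1,-0.0135,0,0,0,0],[0.09,-0.012,0,0,0,0],[0.05,-0.005,0,0,0,0],[0.018,-0.003,0,0,0,0]])

```text
t: 6.6
tool_pos: [0.5819, 0.1245, 0.1913]
ee_rot: [-3.138, 0.001, 1.335]
contact_force: [-0.3, -0.2, -1.2]
opening: 0.189
finger_force: 29.9
```

>>> drive_tool(moves=[[0,0,0,0,0,-0.1],[0,0,0,0,0,-0.13],[0,0,0,0,0,-0.13],[0,0,0,0,0,-0.13],[0,0,0,0,0,-0.081],[0,0,0,0,0,0],[0,0,0,0,0,0]])

```text
t: 7.3
tool_pos: [0.5827, 0.1221, 0.1929]
ee_rot: [-3.141, 0.0, 1.778]
contact_force: [0.4, -0.7, -0.7]
opening: 0.191
finger_force: 29.9
```

>>> drive_tool(moves=[[0,0,0.06,0,0,0],[0,0,0.1,0,0,0],[0,0,0.1,0,0,0],[0,0,0.08,0,0,0],[0,0,0.04,0,0,0],[0,0,0.02,0,0,0],[0,0,0.012,0,0,0],[0,0,0,0,0,0],[0,0,0,0,0,0]])

```text
t: 8.2
tool_pos: [0.5838, 0.123, 0.0713]
ee_rot: [3.139, 0.0, 1.781]
contact_force: [0.5, -0.1, -1.2]
opening: 0.192
finger_force: 29.9
```

```bash
python3 - <<'E'
from workcell import ctrl
import cv2
p,d=ctrl.camera("top"); q,_=ctrl.camera("scene")
a=cv2.resize(p[140:260,80:240],(640,480),interpolation=cv2.INTER_CUBIC)
b=cv2.resize(q[130:220,225:345],(640,480),interpolation=cv2.INTER_CUBIC)
import numpy as np
cv2.imwrite("pics/p1.png",cv2.resize(np.hstack([a,b]),(800,300))[:,:,::-1])
E
```

```text
(no output)
```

View pics/p1.png

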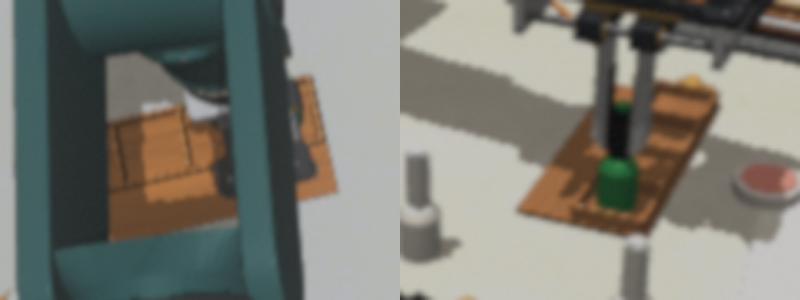

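The scene crop shows the green bottle held upright in the end compartment, farthest from the knob. I'll lower it the last bit, then release.

>>> drive_tool(moves=[[0,0,0.005,0,0,0],[0,0,0.004,0,0,0],[0,0,0,0,0,0],[0,0,0,0,0,0]])

```text
t: 8.7
tool_pos: [0.583, 0.1229, 0.0673]
ee_rot: [3.141, -0.0, 1.781]
contact_force: [0.7, 0.4, -0.7]
opening: 0.192
finger_force: 29.9
```

>>> drive_tool(moves=[[0,0,0,0,0,0],[0,0,0,0,0,0],[0,0,0,0,0,0],[0,0,0,0,0,0],[0,0,0,0,0,0],[0,0,0,0,0,0]], fingers=-1)

```text
t: 9.3
tool_pos: [0.5829, 0.1229, 0.0671]
ee_rot: [3.142, -0.0, 1.781]
contact_force: [0.0, 0.1, 0.5]
opening: 0.666
finger_force: 0.0
```

>>> drive_tool(moves=[[0,0,-0.04,0,0,0],[0,0,-0.08,0,0,0],[0,0,-0.1,0,0,0],[0,0,-0.1,0,0,0],[0,0,-0.1,0,0,0],[0,0,0,0,0,0.14],[0,0,0,0,0,0.15],[0,0,0,0,0,0.15],[0,0,0,0,0,0.131],[0,0,0,0,0,0]])

```text
t: 10.3
tool_pos: [0.583, 0.1229, 0.1942]
ee_rot: [3.14, -0.001, 1.333]
contact_force: [0.0, 0.7, -0.3]
opening: 1.001
finger_force: 0.0
```

>>> drive_tool(moves=[[-0.07,0.007,0,0,0,0],[-0.12,0.01,0,0,0,0],[-0.14,0.012,0,0,0,0],[-0.14,0.012,0,0,0,0],[-0.14,0.012,0,0,0,0],[-0.14,0.012,0,0,0,0],[-0.12,0.012,0,0,0,0],[-0.075,0.007,0,0,0,0],[-0.04,0.003,0,0,0,0],[0,0,0,0,0,0]])

```text
t: 11.3
tool_pos: [0.5383, -0.1715, 0.1934]
ee_rot: [3.141, -0.0, 1.331]
contact_force: [0.8, 0.7, 0.2]
opening: 1.001
finger_force: 0.0
```

>>> drive_tool(moves=[[0,0,0.08,0,0,0],[0,0,0.1,0,0,0],[0,0,0.1,0,0,0],[0,0,0.08,0,0,0],[0,0,0.04,0,0,0],[0,0,0.02,0,0,0],[0,0,0,0,0,0],[0,0,0,0,0,0],[0,0,0,0,0,0]])

```text
t: 12.2
tool_pos: [0.5395, -0.1708, 0.0688]
ee_rot: [3.139, 0.0, 1.333]
contact_force: [-0.1, -0.1, -0.4]
opening: 0.999
finger_force: 0.0
```

>>> drive_tool(moves=[[0,0,0,0,0,0],[0,0,0,0,0,0],[0,0,0,0,0,0],[0,0,0,0,0,0],[0,0,0,0,0,0],[0,0,0,0,0,0],[0,0,0,0,0,0],[0,0,0,0,0,0],[0,0,0,0,0,0],[0,0,0,0,0,0]], fingers=1)

```text
t: 13.2
tool_pos: [0.5384, -0.1704, 0.067]
ee_rot: [-3.142, -0.0, 1.332]
contact_force: [1.0, 0.2, -0.7]
opening: 0.189
finger_force: 30.1
```

>>> drive_tool(moves=[[0,0,-0.04,0,0,0],[0,0,-0.08,0,0,0],[0,0,-0.1,0,0,0],[0,0,-0.1,0,0,0],[0,0,-0.08,0,0,0],[0,0,-0.02,0,0,0]])

```text
t: 13.8
tool_pos: [0.5401, -0.1711, 0.1979]
ee_rot: [3.134, 0.001, 1.332]
contact_force: [0.2, 0.2, -0.8]
opening: 0.19
finger_force: 30.0
```

>>> drive_tool(moves=[[0.05,-0.008,0,0,0,0],[0.1,-0.015,0,0,0,0],[0.14,-0.021,0,0,0,0],[0.15,-0.022,0,0,0,0],[0.15,-0.022,0,0,0,0],[0.15,-0.022,0,0,0,0],[0.15,-0.022,0,0,0,0],[0.14,-0.021,0,0,0,0],[0.09,-0.014,0,0,0,0],[0.046,-0.007,0,0,0,0]])

```text
t: 14.8
tool_pos: [0.5685, 0.185, 0.1905]
ee_rot: [-3.137, 0.001, 1.336]
contact_force: [0.2, -0.5, -1.2]
opening: 0.192
finger_force: 30.0
```

>>> drive_tool(moves=[[0,0,0,0,0,-0.1],[0,0,0,0,0,-0.13],[0,0,0,0,0,-0.13],[0,0,0,0,0,-0.13],[0,0,0,0,0,-0.081],[0,0,0,0,0,0],[0,0,0,0,0,0]])

```text
t: 15.5
tool_pos: [0.5698, 0.1814, 0.1921]
ee_rot: [-3.14, 0.0, 1.779]
contact_force: [0.0, 0.1, -0.7]
opening: 0.193
finger_force: 30.0
```

>>> drive_tool(moves=[[0,0,0.06,0,0,0],[0,0,0.1,0,0,0],[0,0,0.1,0,0,0],[0,0,0.08,0,0,0],[0,0,0.04,0,0,0],[0,0,0.02,0,0,0],[0,0,0.012,0,0,0],[0,0,0.003,0,0,0],[0,0,0,0,0,0],[0,0,0,0,0,0]])

```text
t: 16.5
tool_pos: [0.5711, 0.182, 0.0698]
ee_rot: [3.139, -0.0, 1.781]
contact_force: [-0.7, -1.1, 0.5]
opening: 0.191
finger_force: 30.0
```

>>> drive_tool(moves=[[0,0,0,0,0,0]])

```text
t: 16.6
tool_pos: [0.5708, 0.1819, 0.0695]
ee_rot: [3.14, -0.0, 1.781]
contact_force: [1.1, -1.0, -0.1]
opening: 0.189
finger_force: 30.0
```

>>> drive_tool(moves=[[0,0,0.003,0,0,0],[0,0,0,0,0,0],[0,0,0,0,0,0],[0,0,0,0,0,0]])

```text
t: 17.0
tool_pos: [0.5703, 0.1818, 0.0676]
ee_rot: [-3.142, -0.0, 1.781]
contact_force: [0.0, 0.2, -0.4]
opening: 0.192
finger_force: 30.0
```

>>> drive_tool(moves=[[0,0,0,0,0,0],[0,0,0,0,0,0],[0,0,0,0,0,0],[0,0,0,0,0,0],[0,0,0,0,0,0],[0,0,0,0,0,0]], fingers=-1)

```text
t: 17.6
tool_pos: [0.5703, 0.1818, 0.0677]
ee_rot: [3.142, -0.0, 1.781]
contact_force: [-0.2, 0.2, 0.5]
opening: 0.666
finger_force: 0.0
```

>>> drive_tool(moves=[[0,0,-0.04,0,0,0],[0,0,-0.08,0,0,0],[0,0,-0.1,0,0,0],[0,0,-0.1,0,0,0],[0,0,-0.1,0,0,0],[0,0,0,0,0,0.14],[0,0,0,0,0,0.15],[0,0,0,0,0,0.15],[0,0,0,0,0,0.131],[0,0,0,0,0,0]])

```text
t: 18.6
tool_pos: [0.5705, 0.1818, 0.1948]
ee_rot: [3.14, -0.001, 1.333]
contact_force: [1.1, -0.3, 0.3]
opening: 0.999
finger_force: 0.0
```

>>> drive_tool(moves=[[-0.07,0.009,0,0,0,0],[-0.12,0.015,0,0,0,0],[-0.14,0.018,0,0,0,0],[-0.15,0.019,0,0,0,0],[-0.15,0.019,0,0,0,0],[-0.15,0.019,0,0,0,0],[-0.15,0.019,0,0,0,0],[-0.15,0.019,0,0,0,0],[-0.14,0.017,0,0,0,0],[-0.1,0.012,0,0,0,0]])

```text
t: 19.6
tool_pos: [0.5246, -0.2175, 0.1944]
ee_rot: [3.141, 0.001, 1.333]
contact_force: [-0.5, 1.2, 1.1]
opening: 0.998
finger_force: 0.0
```

>>> drive_tool(moves=[[-0.059,0.007,0,0,0,0],[0,0,0,0,0,0],[0,0,0,0,0,0]])

```text
t: 19.9
tool_pos: [0.5233, -0.2316, 0.1938]
ee_rot: [3.141, -0.001, 1.333]
contact_force: [-0.1, 0.5, -0.6]
opening: 0.996
finger_force: 0.0
```

>>> drive_tool(moves=[[0,0,0.08,0,0,0],[0,0,0.1,0,0,0],[0,0,0.1,0,0,0],[0,0,0.08,0,0,0],[0,0,0.04,0,0,0],[0,0,0.022,0,0,0],[0,0,0,0,0,0],[0,0,0,0,0,0],[0,0,0,0,0,0]])

```text
t: 20.8
tool_pos: [0.5241, -0.2329, 0.0688]
ee_rot: [3.139, 0.001, 1.333]
contact_force: [-0.7, 1.0, 0.4]
opening: 1.0
finger_force: 0.0
```

>>> drive_tool(moves=[[0,0,0,0,0,0],[0,0,0,0,0,0],[0,0,0,0,0,0],[0,0,0,0,0,0],[0,0,0,0,0,0],[0,0,0,0,0,0],[0,0,0,0,0,0],[0,0,0,0,0,0],[0,0,0,0,0,0],[0,0,0,0,0,0]], fingers=1)

```text
t: 21.8
tool_pos: [0.5231, -0.2325, 0.067]
ee_rot: [-3.142, -0.0, 1.332]
contact_force: [-0.3, 0.2, -0.5]
opening: 0.192
finger_force: 30.1
```

>>> drive_tool(moves=[[0,0,-0.04,0,0,0],[0,0,-0.08,0,0,0],[0,0,-0.1,0,0,0],[0,0,-0.1,0,0,0],[0,0,-0.08,0,0,0],[0,0,-0.02,0,0,0],[0,0,0,0,0,0]])

```text
t: 22.5
tool_pos: [0.5236, -0.2328, 0.1946]
ee_rot: [3.139, 0.001, 1.332]
contact_force: [-0.1, -0.2, -1.6]
opening: 0.192
finger_force: 30.0
```

>>> drive_tool(moves=[[0.06,-0.01,0,0,0,0],[0.11,-0.018,0,0,0,0],[0.14,-0.023,0,0,0,0],[0.15,-0.025,0,0,0,0],[0.15,-0.025,0,0,0,0],[0.15,-0.025,0,0,0,0],[0.15,-0.025,0,0,0,0],[0.15,-0.025,0,0,0,0],[0.15,-0.025,0,0,0,0],[0.15,-0.025,0,0,0,0]])

```text
t: 23.5
tool_pos: [0.5515, 0.1828, 0.1907]
ee_rot: [-3.138, 0.001, 1.333]
contact_force: [0.1, -0.4, -0.8]
opening: 0.19
finger_force: 30.0
```

>>> drive_tool(moves=[[0.12,-0.02,0,0,0,0],[0.0785,-0.013,0,0,0,0],[0,0,0,0,0,-0.1],[0,0,0,0,0,-0.13],[0,0,0,0,0,-0.13],[0,0,0,0,0,-0.13],[0,0,0,0,0,-0.081],[0,0,0,0,0,0],[0,0,0,0,0,0]])

```text
t: 24.4
tool_pos: [0.5567, 0.2407, 0.1914]
ee_rot: [-3.139, -0.0, 1.78]
contact_force: [-0.3, -0.4, -1.3]
opening: 0.191
finger_force: 30.0
```

>>> drive_tool(moves=[[0,0,0.06,0,0,0],[0,0,0.1,0,0,0],[0,0,0.1,0,0,0],[0,0,0.08,0,0,0],[0,0,0.04,0,0,0],[0,0,0.02,0,0,0],[0,0,0.012,0,0,0],[0,0,0.004,0,0,0],[0,0,0,0,0,0],[0,0,0,0,0,0]])

```text
t: 25.4
tool_pos: [0.5587, 0.2404, 0.0695]
ee_rot: [3.139, -0.0, 1.781]
contact_force: [-0.4, -0.1, -0.7]
opening: 0.19
finger_force: 30.0
```

>>> drive_tool(moves=[[0,0,0,0,0,0],[0,0,0,0,0,0],[0,0,0,0,0,0]])

```text
t: 25.7
tool_pos: [0.5581, 0.2403, 0.0685]
ee_rot: [3.141, -0.0, 1.781]
contact_force: [-1.0, -0.6, -0.5]
opening: 0.188
finger_force: 30.0
```

>>> drive_tool(moves=[[0,0,0.003,0,0,0],[0,0,0,0,0,0],[0,0,0,0,0,0]])

```text
t: 26.0
tool_pos: [0.5579, 0.2402, 0.0673]
ee_rot: [-3.141, -0.0, 1.781]
contact_force: [-0.3, 0.3, -0.9]
opening: 0.19
finger_force: 30.0
```

>>> drive_tool(moves=[[0,0,0,0,0,0],[0,0,0,0,0,0],[0,0,0,0,0,0],[0,0,0,0,0,0],[0,0,0,0,0,0],[0,0,0,0,0,0]], fingers=-1)

```text
t: 26.6
tool_pos: [0.558, 0.2402, 0.0674]
ee_rot: [3.141, -0.0, 1.781]
contact_force: [0.4, -0.4, -1.2]
opening: 0.665
finger_force: 0.0
```

>>> drive_tool(moves=[[0,0,-0.04,0,0,0],[0,0,-0.08,0,0,0],[0,0,-0.1,0,0,0],[0,0,-0.1,0,0,0],[0,0,-0.1,0,0,0],[0,0,0,0,0,0.14],[0,0,0,0,0,0.15],[0,0,0,0,0,0.15],[0,0,0,0,0,0.131],[0,0,0,0,0,0]])

```text
t: 27.6
tool_pos: [0.5581, 0.2403, 0.1945]
ee_rot: [3.14, -0.001, 1.333]
contact_force: [-0.6, -0.5, 0.6]
opening: 0.999
finger_force: 0.0
```

>>> drive_tool(moves=[[-0.07,0.011,0,0,0,0],[-0.12,0.019,0,0,0,0],[-0.14,0.022,0,0,0,0],[-0.15,0.024,0,0,0,0],[-0.15,0.024,0,0,0,0],[-0.15,0.024,0,0,0,0],[-0.15,0.024,0,0,0,0],[-0.15,0.024,0,0,0,0],[-0.15,0.024,0,0,0,0],[-0.15,0.024,0,0,0,0]])

```text
t: 28.6
tool_pos: [0.524, -0.1795, 0.1943]
ee_rot: [3.14, 0.0, 1.335]
contact_force: [0.3, -0.5, -0.3]
opening: 1.0
finger_force: 0.0
```

>>> drive_tool(moves=[[-0.15,0.024,0,0,0,0],[-0.12,0.018,0,0,0,0],[-0.0685,0.011,0,0,0,0],[-0.04,0.007,0,0,0,0],[0,0,0,0,0,0],[0,0,0,0,0,0]])

```text
t: 29.2
tool_pos: [0.5152, -0.2914, 0.1936]
ee_rot: [3.141, -0.001, 1.334]
contact_force: [0.9, 0.1, -0.4]
opening: 0.999
finger_force: 0.0
```

>>> drive_tool(moves=[[0,0,0.08,0,0,0],[0,0,0.1,0,0,0],[0,0,0.1,0,0,0],[0,0,0.08,0,0,0],[0,0,0.04,0,0,0],[0,0,0.022,0,0,0],[0,0,0,0,0,0],[0,0,0,0,0,0],[0,0,0,0,0,0]])

```text
t: 30.1
tool_pos: [0.516, -0.2928, 0.0685]
ee_rot: [3.139, 0.001, 1.333]
contact_force: [-0.8, -1.1, -0.1]
opening: 1.001
finger_force: 0.0
```

>>> drive_tool(moves=[[0,0,0,0,0,0],[0,0,0,0,0,0],[0,0,0,0,0,0],[0,0,0,0,0,0],[0,0,0,0,0,0],[0,0,0,0,0,0],[0,0,0,0,0,0],[0,0,0,0,0,0],[0,0,0,0,0,0],[0,0,0,0,0,0]], fingers=1)

```text
t: 31.1
tool_pos: [0.515, -0.2922, 0.0667]
ee_rot: [-3.142, -0.0, 1.332]
contact_force: [-0.2, -0.1, -0.3]
opening: 0.194
finger_force: 30.0
```

>>> drive_tool(moves=[[0,0,-0.04,0,0,0],[0,0,-0.08,0,0,0],[0,0,-0.1,0,0,0],[0,0,-0.1,0,0,0],[0,0,-0.08,0,0,0],[0,0,-0.02,0,0,0],[0,0,0,0,0,0]])

```text
t: 31.8
tool_pos: [0.5155, -0.2926, 0.1943]
ee_rot: [3.139, 0.001, 1.332]
contact_force: [-0.3, -0.9, -1.0]
opening: 0.19
finger_force: 30.0
```

>>> drive_tool(moves=[[0.06,-0.011,0,0,0,0],[0.11,-0.021,0,0,0,0],[0.14,-0.026,0,0,0,0],[0.15,-0.0285,0,0,0,0],[0.15,-0.0285,0,0,0,0],[0.15,-0.0285,0,0,0,0],[0.15,-0.0285,0,0,0,0],[0.15,-0.0285,0,0,0,0],[0.15,-0.0285,0,0,0,0],[0.15,-0.0285,0,0,0,0]])

```text
t: 32.8
tool_pos: [0.5341, 0.1253, 0.1905]
ee_rot: [-3.138, 0.001, 1.333]
contact_force: [0.9, -0.8, 0.4]
opening: 0.186
finger_force: 30.0
```

>>> drive_tool(moves=[[0.15,-0.0285,0,0,0,0],[0.15,-0.0285,0,0,0,0],[0.14,-0.026,0,0,0,0],[0.09,-0.017,0,0,0,0],[0.048,-0.009,0,0,0,0],[0,0,0,0,0,-0.1],[0,0,0,0,0,-0.16],[0,0,0,0,0,-0.16],[0,0,0,0,0,-0.151],[0,0,0,0,0,0]])

```text
t: 33.8
tool_pos: [0.5445, 0.298, 0.1914]
ee_rot: [-3.139, 0.001, 1.78]
contact_force: [-0.2, -0.3, -0.1]
opening: 0.189
finger_force: 30.0
```

>>> drive_tool(moves=[[0,0,0,0,0,0],[0,0,0,0,0,0]])

```text
t: 34.0
tool_pos: [0.5451, 0.2984, 0.1923]
ee_rot: [-3.141, 0.0, 1.779]
contact_force: [0.2, -0.1, -1.0]
opening: 0.192
finger_force: 30.0
```

>>> drive_tool(moves=[[0,0,0.06,0,0,0],[0,0,0.1,0,0,0],[0,0,0.1,0,0,0],[0,0,0.08,0,0,0],[0,0,0.04,0,0,0],[0,0,0.02,0,0,0],[0,0,0.012,0,0,0],[0,0,0.004,0,0,0],[0,0,0,0,0,0],[0,0,0,0,0,0]])

```text
t: 35.0
tool_pos: [0.5461, 0.299, 0.0692]
ee_rot: [3.139, -0.0, 1.781]
contact_force: [0.2, 0.9, -1.1]
opening: 0.192
finger_force: 30.0
```

>>> drive_tool(moves=[[0,0,0,0,0,0],[0,0,0,0,0,0],[0,0,0.002,0,0,0],[0,0,0,0,0,0],[0,0,0,0,0,0]])

```text
t: 35.5
tool_pos: [0.5454, 0.2986, 0.0673]
ee_rot: [-3.142, -0.0, 1.781]
contact_force: [0.3, -0.3, -1.0]
opening: 0.189
finger_force: 30.0
```

>>> drive_tool(moves=[[0,0,0,0,0,0],[0,0,0,0,0,0],[0,0,0,0,0,0],[0,0,0,0,0,0],[0,0,0,0,0,0],[0,0,0,0,0,0]], fingers=-1)

```text
t: 36.1
tool_pos: [0.5455, 0.2987, 0.0674]
ee_rot: [3.141, -0.0, 1.781]
contact_force: [-0.3, -0.4, 0.5]
opening: 0.667
finger_force: 0.0
```

>>> drive_tool(moves=[[0,0,-0.04,0,0,0],[0,0,-0.08,0,0,0],[0,0,-0.1,0,0,0],[0,0,-0.1,0,0,0],[0,0,-0.1,0,0,0],[0,-0.13,0,0,0,0],[0,-0.13,0,0,0,0],[0,-0.13,0,0,0,0],[0,-0.13,0,0,0,0],[0,-0.13,0,0,0,0]])

```text
t: 37.1
tool_pos: [0.3534, 0.2576, 0.1944]
ee_rot: [3.14, -0.001, 1.781]
contact_force: [0.4, 0.4, 0.4]
opening: 0.998
finger_force: 0.0
```

>>> drive_tool(moves=[[0,-0.13,0,0,0,0],[0,0,0,0,0,0],[0,0,0,0,0,0]])

```text
t: 37.4
tool_pos: [0.3168, 0.2501, 0.1947]
ee_rot: [3.138, -0.001, 1.782]
contact_force: [0.7, -0.2, 1.0]
opening: 1.001
finger_force: 0.0
```

```bash
python3 - <<'E'
from workcell import ctrl
import cv2,numpy as np
p,d=ctrl.camera("top"); q,_=ctrl.camera("scene")
a=cv2.resize(p[150:255,80:220],(400,300),interpolation=cv2.INTER_CUBIC)
b=cv2.resize(q[120:210,240:360],(400,300),interpolation=cv2.INTER_CUBIC)
cv2.imwrite("pics/p2.png",np.hstack([a,b])[:,:,::-1])
E
```

```text
(no output)
```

View pics/p2.png

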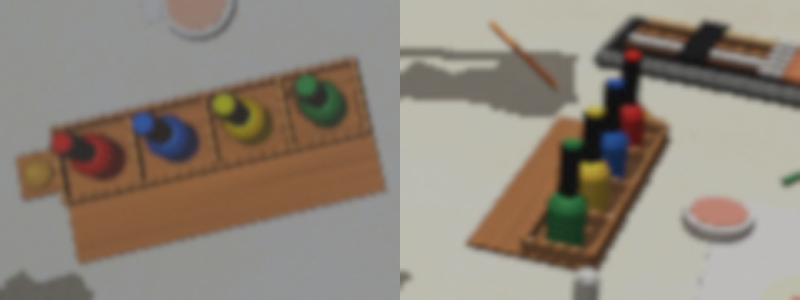

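All four bottles stand upright. From the wooden knob the order is red (95,155), blue (170,135), yellow (242,120), green (322,100), which is the reverse of the black rack. The gripper is clear of everything.

```bash
python3 -c "
from workcell import ctrl
print(ctrl.job_done())"
```

```text
the job is handed in; nothing more can be done
None
```

All four bottles are standing upright in the wooden rack in reverse order (red nearest its knob, then blue, yellow, green), confirmed in the last camera picture; I handed the job in at about 37 s, and the interface returned no verdict.

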